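# Release a wheel hub from a spring-collar chuck

### The job

The wheel hub is locked in the bench chuck. Pull the chuck's spring collar up, turn it counter-clockwise (seen from above) and let it settle in its raised seat so that it stays latched open; then lift the hub out and set it down upright in the square tin tray, without dropping it. Leave the collar latched open and everything else where it is.

Things in the scene. Friction and masses are not known exactly. Their poses are not given: they have to be found in the camera images.
- collar_top (a point): steel spring collar round the hub, vertical axis, 32 mm high, 50 mm round, knurled; this point: on its axis at its top edge, 78 mm above the table when down; turns and rises with it. Pinch across its two flat cheeks, 54 mm apart, 34 mm long, facing its own +y and -y. Hub stands 37 mm above its edge (29 when latched). Below it only a 54 mm wide column and a round base 104 mm wide, 15 mm high
- collar_lift (a joint): rise of the collar, m: 0 down (hub locked), 0.008 resting in the raised seat, 0.018 upper stop. A spring pulls it down, 6 N at 0, 10.5 N at the stop; the collar weighs 1.5 N more. To pass the sill between notch and seat it must be raised at least 0.011 (best 0.0145)
- collar_turn (a joint): turn of the collar, rad, + counter-clockwise from above, stops at 0 and 1.22. Starts near 0 with its lugs in notches; down, it cannot turn over about 0.1. From about 0.9 on the lugs have passed the sill (3 mm higher than the seat): the collar, lowered or let go, drops into the seat at lift 0.008 and stays; best 1.05. There the dogs over the hub's foot are drawn back, the hub free
- socket (a point): middle of the floor of the chuck's socket, 35 mm above the table, on the collar's axis; the hub's foot stands on it. The socket is 37 mm wide and 27 mm deep. Fixed; z up
- hub_mid (a point): nickel wheel hub, upright, 80 mm tall, about 0.25 kg; this point is on its axis half-way up, z along the axis. Barrel 32 mm in diameter from 22 mm above its underside to its top: grip it from above where it stands out of the collar; foot 34 mm in diameter, 8 mm thick, 20 mm neck above it. It must rise 52 mm to clear the latched-open collar
- hub: the same hub; origin at the centre of its underside
- tray_floor (a point): centre of the inner floor of the open square tin tray, 120 mm square, 24 mm high, walls 3 mm thick; the inner floor is about 3 mm above the table. Axes x and y along its sides. Fixed
- lens_mid (a point): blue glass jewel lens, flat side down: round, 60 mm wide, 22 mm high; bystander, loose; this point is near its middle
- bearing_mid (a point): bronze thrust bearing: flat ring 64 mm wide, 18 mm high, 32 mm hole; bystander, loose; this point is near its middle
- cap_mid (a point): cream plastic button cap: round, 58 mm wide, 22 mm high; bystander, loose; this point is near its middle
- oil_mid (a point): amber oil bottle, 52 mm wide, 120 mm high; bystander, loose; this point is near its middle
- funnel_mid (a point): brass funnel standing in a tin parts cup, one piece, 110 mm wide at the top, 137 mm high; bystander, loose; this point is near its middle
- driver_grip (a point): screwdriver lying on the table, 190 mm long; bystander, loose; this point is on its handle

How it is judged:
On the way, in this order (a step that is already met when the one before it is completed fails the run):
1. the collar is latched open in its raised seat, with the hub still in the socket (value of joint collar_turn above 0.85 rad and value of joint collar_lift between 0.006 and 0.0105 m and distance between hub and socket below 0.02 m), for 0.2 s.
2. the hub is lifted clear of the chuck (distance between hub and socket above 0.06 m), for 0.05 s.
3. the hub is set on the tray's floor (within 8 mm) while still held by the fingers (x of hub_mid in the frame of tray_floor between -0.045 and 0.045 m and y of hub_mid in the frame of tray_floor between -0.045 and 0.045 m and z of hub_mid in the frame of tray_floor below 0.048 m and angle between hub_mid's own z axis and vertical below 0.25 rad and contact force between the fingers and hub above 0.5 N), for 0.04 s.
At the end, for the whole second after the job is handed in: the collar rests in its raised seat (lift 6 to 10.5 mm, turn over 0.85 rad) and the hub stands upright (within 0.1 rad) on the tray's inner floor, its axis within 45 mm of the tray's centre along both sides (anywhere inside the walls), released (value of joint collar_turn above 0.85 rad and value of joint collar_lift between 0.006 and 0.0105 m and x of hub_mid in the frame of tray_floor between -0.045 and 0.045 m and y of hub_mid in the frame of tray_floor between -0.045 and 0.045 m and z of hub_mid in the frame of tray_floor between 0.036 and 0.044 m and angle between hub_mid's own z axis and vertical below 0.1 rad); the robot touches nothing.
It fails at once if a bystander is moved by more than 30 mm (distance of any of lens_mid, bearing_mid, cap_mid, oil_mid, funnel_mid, driver_grip from where it was at the start of the episode above 0.03 m).
It fails at once if the hub is tipped over (more than 0.8 rad) (angle between hub_mid's own z axis and vertical above 0.8 rad).
It also fails if it takes over 51 s, if anything falls off the work surface, if the arm or the gripper's body presses on something with over 40 N, if the wrist force passes 120 N, or if a joint passes its speed limit or range.

### The arm

A 6-joint arm with a two-finger parallel gripper is mounted at the origin on the work surface. World frame = base frame: x ahead of the robot, y to its left, z up, the work surface at z = 0. Lengths are in m, angles in rad, forces in N, time in s.
With the tool pointing down it reaches from about 0.275 to 0.875 m from the base axis. Payload 12.5 kg.
Tool frame: the origin (TCP) lies on the centre line of the jaws, within the pads' length; the fingertips stand r.finger_overhang ahead of it and the grasp point (between the pads) lies 3 mm ahead of it (r.finger_overhang is the distance from the TCP to the fingertips, in m); z points along the fingers, y is the direction in which the jaws open and shut (so a half turn about z gives the same grasp; the last joint's range is limited). The gripper opens to 85 mm and grips with 20 to 120 N. Pads are 22 mm wide; open, the fingers measure 114 mm over their backs; the gripper's body (76 mm by 85 mm) begins 54 mm behind the grasp point. The pads swing forward as they close: fully open they stand 13 mm farther back than shut.
Start: joints at [1.255, 0.351, 1.652, -0, 1.139, -0.085], TCP at [0.126, 0.535, 0.253] pointing down, gripper open.
Joint ranges: [-2.75, 2.75], [-0.79, 2.1], [0.01, 2.65], [-1.57, 4.71], [0.07, 3.14], [-2.87, 2.87]. Speed limits (rad/s): [2.22, 2.22, 2.79, 3.14, 3.14, 3.14].

### API

Orientations are given as a unit quaternion [x, y, z, w].
In Python, from cell import r, optics gives the robot as it stands. The module is installed in compiled form; this text tells all that it offers. Calls block until the motion is done:
- r.move_to(position, orientation): joint-space move of the TCP to a pose.
- r.move_linear(position, rot=None, vel=0.15): straight line of the TCP; rot=None keeps the orientation; vel is the mean speed in m/s.
- r.set_joints(angles): joint-space move.
- r.set_gripper(opening, squeeze=None): opening from 0.0 (shut) to 1.0 (fully open); squeeze is the grip in N (None keeps the last); returns when the fingers have stopped.
- r.sleep(seconds).
- r.inverse_kinematics(position, orientation): joint angles nearest the present ones, or None.
- optics.get_image(name): name is "side" or "top"; returns a dict with "pixels" (420x560x3 uint8, red, green, blue), "depth" (420x560 float32, m along the optical axis (not along the pixel's ray), 0 where there is no reading), "fx", "fy", "cx", "cy" (pixels), "D" ([k1, k2, p1, p2, k3] as OpenCV has them; the pictures are not rectified), "camera_from_world" (4x4, takes a point from world to camera coordinates). Camera axes: x right, y down, z forward; pixel columns grow to the right and rows downward; lengths in m; the calibration is good to about 2 mm. A picture is of the moment at which its call begins.
A pose or a line that the arm cannot do raises r.PlanningError and nothing moves.
- r.hand_in(): hands the job in, once; it reports no verdict.
Readings, each from a call of its own:
- r.current_t(): time.
- r.current_q(): joint angles.
- r.current_qvel(): joint speeds.
- r.current_effort(): joint torques, N m.
- r.current_tool_pos(): TCP position.
- r.current_ee_rot(): TCP orientation.
- r.current_contact_force(): force on the tool from outside, world axes, zero at the start.
- r.current_torque(): the same for the moment, N m.
- r.current_opening(): opening from 0.0 (shut) to 1.0 (fully open).
Only numpy, scipy, OpenCV 4.12 (cv2) and the standard library are available. Lean on these libraries where they do the work, as an engineer would, in place of code of your own. Each camera call takes 0.05 s, during which the arm holds its last target. There are 200 camera calls.

## Working session

There is one attempt and no reset: what is moved stays moved. The work goes in short steps, each a Python script; the robot and the scene stay as the last script left them, time stands still between calls to the robot, and variables do not carry over. Pictures are saved under pics/ and viewed, about 8 in all and at most 12, crops included, and the job is handed in when it is done.

```bash
mkdir -p pics; cat > h.py <<'E'
import numpy as np, cv2
from cell import r, optics
def snap(n,f=None):
    d=optics.get_image(n)
    if f: cv2.imwrite('pics/'+f,d['pixels'][:,:,::-1])
    d['K']=np.array([[d['fx'],0,d['cx']],[0,d['fy'],d['cy']],[0,0,1]]); d['T']=np.array(d['camera_from_world'])
    return d
def on_plane(d,uv,z):
    uv=np.asarray(uv,float).reshape(-1,1,2)
    n=cv2.undistortPoints(uv,d['K'],np.array(d['D'])).reshape(-1,2)
    R,t=d['T'][:3,:3],d['T'][:3,3]
    c=-R.T@t; v=np.c_[n,np.ones(len(n))]@R
    return c+v*((z-c[2])/v[:,2])[:,None]
def cloud(d):
    """world xyz for every pixel (nan where no depth)"""
    h,w=d['depth'].shape; u=np.stack(np.meshgrid(np.arange(w),np.arange(h)),-1).reshape(-1,1,2).astype(float)
    n=cv2.undistortPoints(u,d['K'],np.array(d['D'])).reshape(-1,2)
    z=d['depth'].reshape(-1,1).astype(float).copy(); z[z==0]=np.nan
    R,t=d['T'][:3,:3],d['T'][:3,3]
    return ((np.c_[n,np.ones(len(n))]*z-t)@R).reshape(h,w,3)
def project(d,P):
    return cv2.projectPoints(np.asarray(P,float).reshape(-1,1,3),cv2.Rodrigues(d['T'][:3,:3])[0],d['T'][:3,3],d['K'],np.array(d['D']))[0].reshape(-1,2)
E
python3 - <<'E'
from h import *
for n in('top','side'):
    d=snap(n,n+'0.png'); print(n,-d['T'][:3,:3].T@d['T'][:3,3],d['fx'],d['T'][2,:3])
print(r.finger_overhang,r.current_t(),r.current_ee_rot())
E
```

```text
top [ 0.49861043 -0.00634873  0.73865918] 391.159379408426 [ 1.55972981e-01  1.91454743e-04 -9.87761303e-01]
side [0.36684735 0.64397206 0.64685136] 457.6997663979655 [ 0.26665516 -0.72708719 -0.63264464]
0.022 0.1 [ 1.15169310e-01  9.93345732e-01 -5.24843830e-04 -1.09136588e-04]
```

View pics/top0.png

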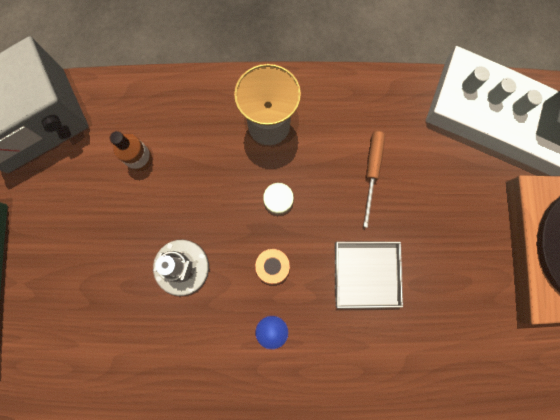

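View pics/side0.png

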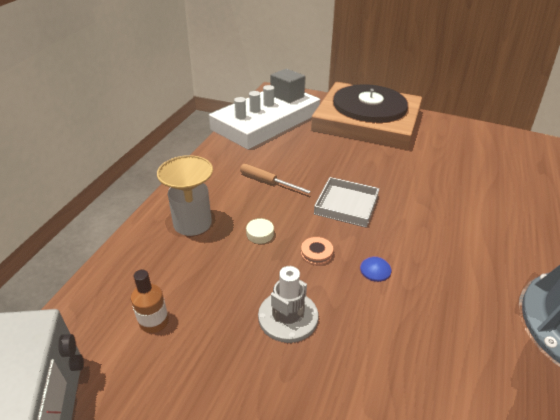

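Top view: chuck base at about (180,267), hub top at (166,265), tray centre at (369,275). In the side view the hub top is at (290,274), and the collar's cheeks are visible around it. Next I'll measure these and zoom in on the collar.

```bash
python3 - <<'E'
from h import *
t=snap('top'); s=snap('side')
a=cv2.resize(t['pixels'][230:305,140:220],None,fx=5,fy=5,interpolation=cv2.INTER_CUBIC)
b=cv2.resize(s['pixels'][255:345,250:330],None,fx=5,fy=5,interpolation=cv2.INTER_CUBIC)
h=max(a.shape[0],b.shape[0]); a=cv2.copyMakeBorder(a,0,h-a.shape[0],0,0,0); b=cv2.copyMakeBorder(b,0,h-b.shape[0],0,0,0)
cv2.imwrite('pics/crop1.png',np.hstack([a,b])[:,:,::-1])
for n,d,c in(('top',t,on_plane(t,[[180,267]],0.015)),('side',s,on_plane(t,[[180,267]],0.015))):
    P=cloud(d); c=c[0]; near=np.hypot(P[...,0]-c[0],P[...,1]-c[1])<0.06
    print(n,c)
    for lo,hi in((.105,.125),(.07,.088),(.01,.02)):
        m=near&(P[...,2]>lo)&(P[...,2]<hi); q=P[m]
        if len(q)<4: print(len(q)); continue
        print((lo,hi),len(q),np.median(q[:,2]),cv2.minEnclosingCircle(q[:,:2].astype(np.float32)),cv2.minAreaRect(q[:,:2].astype(np.float32)))
# hub top bright in top view
P=cloud(t); m=(P[...,2]>.105)&(P[...,2]<.125)&(np.hypot(P[...,0]-c[0],P[...,1]-c[1])<.06)
v,u=np.nonzero(m); (cx,cy),rad=cv2.minEnclosingCircle(np.c_[u,v].astype(np.float32)); print('hubtop px',cx,cy,rad,on_plane(t,[[cx,cy]],.115))
# base ellipse
# tray
q=on_plane(t,[[336,242],[401,242],[402,308],[337,307]],.027); print('tray',q,q.mean(0))
E
```

```text
top [0.52369728 0.17127736 0.015     ]
(0.105, 0.125) 336 0.11450735343968947 ((0.5235276222229004, 0.17178790271282196), 0.016499798744916916) ((0.5236425995826721, 0.171967014670372), (0.03147532790899277, 0.031731653958559036), 74.46257781982422)
(0.07, 0.088) 292 0.0771641635205742 ((0.5238476991653442, 0.17177814245224), 0.031601130962371826) ((0.5240508913993835, 0.17148548364639282), (0.055048033595085144, 0.05169881507754326), 72.98517608642578)
(0.01, 0.02) 1438 0.013656542354660954 ((0.524013340473175, 0.17137396335601807), 0.052530717104673386) ((0.5232993364334106, 0.1713567078113556), (0.10205717384815216, 0.10072846710681915), 0.48274487257003784)
side [0.52369728 0.17127736 0.015     ]
(0.105, 0.125) 309 0.11477154986075729 ((0.5243371725082397, 0.17322172224521637), 0.016586748883128166) ((0.5248329639434814, 0.17386268079280853), (0.030938314273953438, 0.03025214932858944), 8.143426895141602)
(0.07, 0.088) 431 0.07718398534978047 ((0.5243602991104126, 0.17407098412513733), 0.030836205929517746) ((0.5252230763435364, 0.17369946837425232), (0.05518179386854172, 0.05186723917722702), 69.02825927734375)
(0.01, 0.02) 1446 0.014509759942150018 ((0.5243589878082275, 0.17383623123168945), 0.05261640623211861) ((0.5225959420204163, 0.17969676852226257), (0.10413511097431183, 0.08986172080039978), 19.05396842956543)
hubtop px 165.1896514892578 264.8103332519531 10.553888320922852 [[0.52370144 0.17088936 0.115     ]]
tray [[ 0.56739353 -0.11667135  0.027     ]
 [ 0.56624784 -0.23761117  0.027     ]
 [ 0.44634146 -0.23393343  0.027     ]
 [ 0.45029641 -0.11548689  0.027     ]] [ 0.50756981 -0.17592571  0.027     ]
```

View pics/crop1.png

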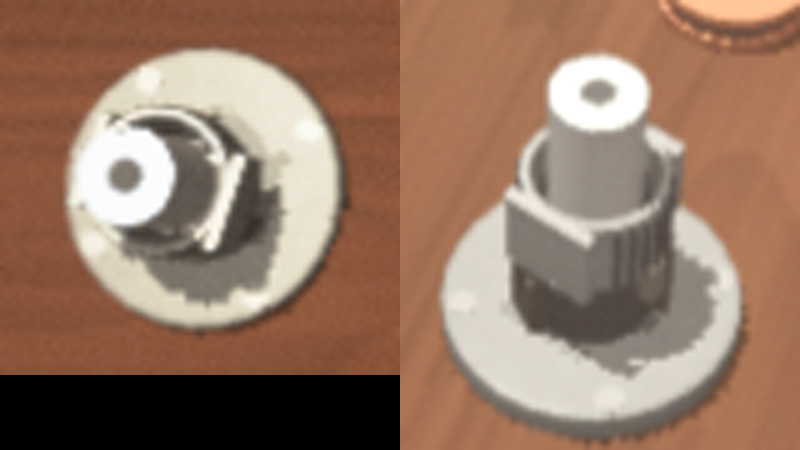

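The crops show the near cheek's top edge from (188,262) to (182,280) in the top view and from (272,293) to (288,303) in the side view. The hub is upright and centred. I'll compute the cheek direction and check the joint range for the turn.

```bash
cat >> h.py <<'E'
from scipy.spatial.transform import Rotation as Ro
def down(psi): return (Ro.from_euler('z',psi)*Ro.from_euler('x',np.pi)).as_quat()  # jaw axis y=(sin psi,-cos psi)
E
python3 - <<'E'
from h import *
t=snap('top'); s=snap('side')
for d,uv in((t,[[188,261.6],[182,279.6]]),(s,[[271.6,293],[288,303.4]]),(s,[[300,281.6],[306.6,285.4]])):
    q=on_plane(d,uv,.078); e=q[1]-q[0]; n=np.arctan2(e[0],-e[1]); m=q.mean(0)
    print(q[:,:2],np.linalg.norm(e),'edge dir',np.arctan2(e[1],e[0])%np.pi)
for d in (t,s):
    P=cloud(d); q=P[(abs(P[...,2]-.078)<.003)&(np.hypot(P[...,0]-.524,P[...,1]-.172)<.035)][:,:2]-[.524,.1725]
    best=[]
    for a in np.linspace(0,np.pi,181):
        x=q@[np.cos(a),np.sin(a)]; best.append((np.ptp(x),a))
    # cheek corners: points with radius >26.5mm
    o=q[np.hypot(*q.T)>.0275]; print(len(q),len(o),'corner angles',np.sort(np.degrees(np.arctan2(o[:,1],o[:,0]))).round())
for psi0 in np.arange(-3,3.2,.5):
    for ps in(psi0,):
        j=r.inverse_kinematics([.524,.172,.2],down(ps)); print(round(ps,2),None if j is None else np.round(j,2))
E
```

```text
[[0.53062249 0.14233024]
 [0.50035716 0.15188276]] 0.03173705122605874 edge dir 2.835862652413824
[[0.54783779 0.19119541]
 [0.51570361 0.20180836]] 0.03384139780084717 edge dir 2.822601890092302
[[0.51301397 0.1511467 ]
 [0.50014152 0.15515077]] 0.013480815673265789 edge dir 2.8400227215655685
224 43 corner angles [-140. -138. -138. -136. -133. -133. -131. -129. -129. -126. -124. -121.
 -120. -116. -109. -106. -102.  -95.  -92.  -88.  -88.  -85.  -85.  -82.
  -82.  -79.  -78.  -76.  -76.  -75.  -71.   37.   39.   39.   41.   42.
   44.   46.   51.  102.  105.  106.  109.]
230 38 corner angles [-144. -139. -138. -130.   39.   40.   43.   44.   45.   46.   48.   48.
   48.   50.   50.   52.   54.   55.   58.   59.   64.   69.   73.   77.
   86.   89.   89.   92.   94.   96.   96.   96.   99.  100.  102.  103.
  105.  106.]
-3.0 [ 0.23  0.41  1.7   0.    1.03 -1.48]
-2.5 [ 0.23  0.41  1.7   0.    1.03 -1.98]
-2.0 [ 0.23  0.41  1.7   0.    1.03 -2.48]
-1.5 None
-1.0 [ 0.23  0.41  1.7  -0.    1.03  2.8 ]
-0.5 [ 0.23  0.41  1.7  -0.    1.03  2.3 ]
0.0 [ 0.23  0.41  1.7  -0.    1.03  1.8 ]
0.5 [ 0.23  0.41  1.7  -0.    1.03  1.3 ]
1.0 [ 0.23  0.41  1.7  -0.    1.03  0.8 ]
1.5 [ 0.23  0.41  1.7  -0.    1.03  0.3 ]
2.0 [ 0.23  0.41  1.7  -0.    1.03 -0.2 ]
2.5 [ 0.23  0.41  1.7   0.    1.03 -0.7 ]
3.0 [ 0.23  0.41  1.7   0.    1.03 -1.2 ]
```

```bash
python3 - <<'E'
from h import *
o=down(2.83)
r.move_to([.524,.172,.20],o); r.set_gripper(1.0)
r.move_linear([.524,.172,.071],vel=.1)
f0=r.current_contact_force(); print('pre',np.round(f0,2))
r.set_gripper(0.0,squeeze=20)
print('op',r.current_opening()*85,'f',np.round(r.current_contact_force(),2),np.round(r.current_torque(),2),r.current_tool_pos(),r.current_t())
snap('side','side_g.png')
import cv2; im=cv2.imread('pics/side_g.png'); cv2.imwrite('pics/side_g2.png',cv2.resize(im[200:350,200:380],None,fx=4,fy=4))
E
```

```text
pre [-0.49  0.86  0.02]
op 53.65790217889219 f [-2.57  2.39  4.08] [0.39 0.24 0.07] [0.52387711 0.17228733 0.07126191] 4.3083
```

View pics/side_g2.png

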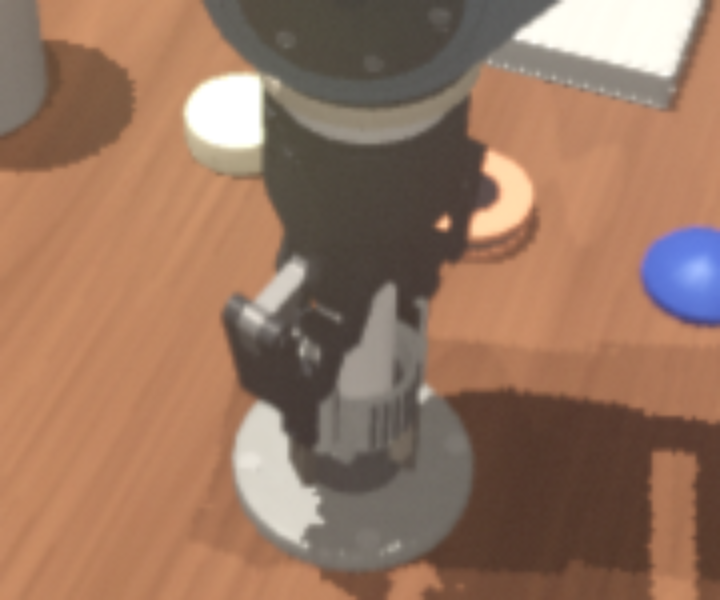

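The view shows the near finger on the collar's near cheek with the hub between the fingers. The opening is 53.7 mm, which matches the 54 mm cheeks, and side forces are low. Now I'll squeeze, lift and check for slip before turning.

```bash
python3 - <<'E'
from h import *
def st(n): print(n,np.round(r.current_contact_force(),1),np.round(r.current_torque(),2),np.round(r.current_tool_pos(),4),round(r.current_opening()*85,2),round(r.current_t(),2))
r.set_gripper(0.0,squeeze=80); st('grip')
p=np.array(r.current_tool_pos()); p[:2]=[.524,.172]; z0=p[2]
for dz in(.005,.010,.0145): r.move_linear([*p[:2],z0+dz],vel=.03); st(dz)
d=snap('side'); P=cloud(d); m=(np.hypot(P[...,0]-.524,P[...,1]-.172)<.028)&(P[...,2]>.085)&(P[...,2]<.099)
q=np.array(r.current_q())
for k in(.3,.6,.9,1.05):
    j=q.copy(); j[5]-=k; r.set_joints(j); st(k)
r.sleep(.2); st('end')
E
```

```text
grip [-4.4  3.   7.9] [0.4  0.54 0.08] [0.524  0.1723 0.0715] 52.7 4.58
0.005 [ 0.8  5.5 -8.5] [ 0.86 -0.41  0.1 ] [0.5239 0.1722 0.0761] 52.28 4.91
0.01 [ 1.1  6.4 -8.8] [ 0.85 -0.49  0.12] [0.5238 0.1722 0.0809] 52.58 5.22
0.0145 [  1.7   5.8 -10.6] [ 0.94 -0.59  0.1 ] [0.5238 0.1722 0.0853] 52.53 5.53
0.3 [  2.1   3.8 -11.3] [ 0.61 -0.74 -0.02] [0.5238 0.1722 0.0847] 52.52 5.97
0.6 [  2.8   3.5 -11.6] [ 0.6  -0.78  0.04] [0.5238 0.1722 0.0851] 52.19 6.36
0.9 [  2.5   2.3 -10.8] [ 0.58 -0.84  0.03] [0.5239 0.1722 0.0852] 52.49 6.75
1.05 [  4.1   2.2 -11.4] [ 0.47 -0.84 -0.06] [0.5239 0.1721 0.0853] 52.25 7.02
end [  3.8   2.1 -11. ] [ 0.37 -0.9  -0.02] [0.5239 0.1722 0.0853] 51.9 7.22
```

```bash
python3 - <<'E'
from h import *
def st(n): print(n,np.round(r.current_contact_force(),1),np.round(r.current_torque(),2),np.round(r.current_tool_pos(),4),round(r.current_opening()*85,2),round(r.current_t(),2))
p=np.array(r.current_tool_pos())
for dz in(-.003,-.0055,-.0065): r.move_linear([p[0],p[1],p[2]+dz],vel=.03); st(dz)
r.set_gripper(1.0); st('open')
r.move_linear([p[0],p[1],.20],vel=.12); r.sleep(.1); st('up')
t=snap('top'); s=snap('side')
for n,d in(('top',t),('side',s)):
    P=cloud(d); R=np.hypot(P[...,0]-.524,P[...,1]-.172)
    for lo,hi,rr in((.105,.125,.03),(.07,.100,.035)):
        q=P[(R<rr)&(P[...,2]>lo)&(P[...,2]<hi)]
        q=q[np.hypot(q[:,0]-.524,q[:,1]-.172)>.0215] if hi<.105 else q
        if len(q): print(n,len(q),'z',np.percentile(q[:,2],[10,50,90]).round(4),'c',cv2.minEnclosingCircle(q[:,:2].astype(np.float32)))
a=cv2.resize(t['pixels'][230:305,140:220],None,fx=5,fy=5,interpolation=cv2.INTER_CUBIC)
b=cv2.resize(s['pixels'][255:330,250:330],None,fx=5,fy=5,interpolation=cv2.INTER_CUBIC)
cv2.imwrite('pics/latch.png',np.hstack([a,b])[:,:,::-1])
E
```

```text
-0.003 [  3.5   1.5 -10.1] [ 0.41 -0.82 -0.01] [0.5239 0.1722 0.0821] 52.3 7.47
-0.0055 [ 2.5  1.5 -7.5] [ 0.31 -0.62  0.01] [0.5239 0.1721 0.0799] 52.42 7.72
-0.0065 [-3.  -0.9  5.2] [ 0.21  0.08 -0.  ] [0.5239 0.1721 0.0796] 52.78 7.97
open [-0.3 -0.4 -0.4] [-0.   -0.    0.05] [0.5239 0.1721 0.0788] 84.83 8.4
up [-0.5  0.2 -0.1] [-0.    0.01  0.  ] [0.5236 0.1721 0.1993] 85.37 9.66
top 338 z [0.113  0.1147 0.116 ] c ((0.5236566066741943, 0.17174014449119568), 0.016548801213502884)
top 328 z [0.0748 0.085  0.0867] c ((0.5233016610145569, 0.17144107818603516), 0.0320107527077198)
side 306 z [0.1088 0.1148 0.1163] c ((0.5251457691192627, 0.17330974340438843), 0.016791436821222305)
side 378 z [0.0728 0.0827 0.0861] c ((0.5252374410629272, 0.17271238565444946), 0.031338516622781754)
```

View pics/latch.png

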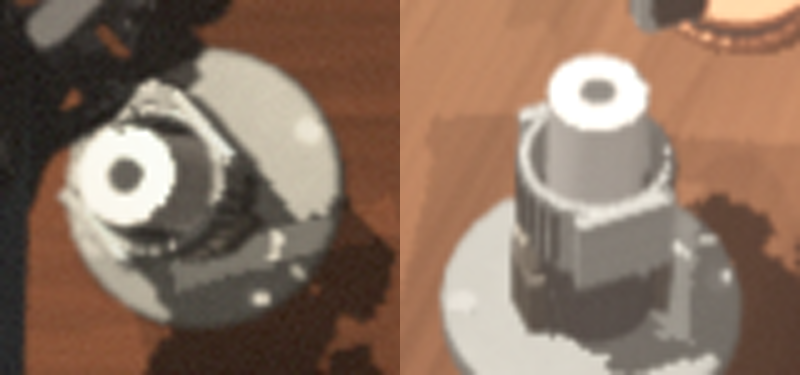

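The crops confirm the latch. The collar's top edge is at 0.086 m (8 mm up) and the cheeks have turned by about 60°. The hub top is still at 0.115 m. Next I'll grip the hub and lift it.

```bash
python3 - <<'E'
from h import *
def st(n): print(n,np.round(r.current_contact_force(),1),np.round(r.current_torque(),2),np.round(r.current_tool_pos(),4),round(r.current_opening()*85,2),round(r.current_t(),2))
r.move_to([.524,.172,.20],down(1.8))
r.move_linear([.524,.172,.113],vel=.1); st('down')
r.set_gripper(0.0,squeeze=20); st('closed20')
r.set_gripper(0.0,squeeze=60); st('closed60')
p=np.array(r.current_tool_pos())
r.move_linear([.524,.172,p[2]+.01],vel=.03); st('+10')
r.move_linear([.524,.172,p[2]+.09],vel=.08); r.sleep(.1); st('+90')
t=snap('top'); s=snap('side','lift.png')
im=s['pixels'][:,:,::-1][150:350,180:400]; cv2.imwrite('pics/lift2.png',cv2.resize(im,None,fx=3,fy=3))
P=cloud(t); m=(np.abs(P[...,0]-.508)<.03)&(np.abs(P[...,1]+.176)<.03); print('tray floor z',np.nanmedian(P[m][:,2]))
E
```

```text
down [-1.  -0.5  0.4] [-0.    0.    0.02] [0.5244 0.1721 0.1136] 85.24 12.58
closed20 [-0.4 -0.   3.1] [-0.    0.06 -0.03] [0.5242 0.172  0.1133] 31.25 13.12
closed60 [-1.1 -0.   5.4] [-0.    0.23  0.03] [0.5242 0.1721 0.1135] 29.9 13.33
+10 [ 0.4  1.  -3.2] [-0.06 -0.02 -0.01] [0.5239 0.172  0.1235] 29.88 13.83
+90 [-0.6  0.1 -2.7] [-0.05  0.05  0.01] [0.5238 0.172  0.2029] 29.77 15.08
tray floor z 0.0028348672714570227
```

View pics/lift2.png

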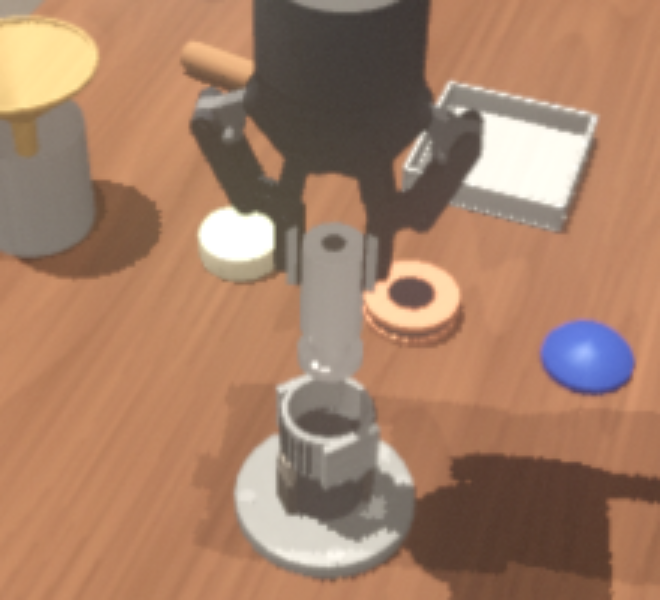

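The hub hangs upright between the pads, clear of the chuck. The 2.7 N load matches its weight, and the collar is still raised. Next I'll carry it to the tray and lower it with force checks.

```bash
python3 - <<'E'
from h import *
def st(n): print(n,np.round(r.current_contact_force(),1),np.round(r.current_tool_pos(),4),round(r.current_opening()*85,2),round(r.current_t(),2))
x,y=.508,-.176
r.move_linear([x,y,.203],vel=.15); st('over')
r.move_linear([x,y,.088],vel=.08); r.sleep(.1); st('low')
f0=r.current_contact_force()[2]; z=.088
while z>.0775:
    z-=.001; r.move_linear([x,y,z],vel=.02); f=r.current_contact_force()[2]
    if f-f0>4: break
r.sleep(.15); st('contact z=%.4f'%z)
r.set_gripper(0.0,squeeze=20); st('soft')
r.set_gripper(1.0); st('open')
r.move_linear([x,y,.22],vel=.1)
r.move_linear([.42,.0,.26],vel=.2); st('away')
t=snap('top','end.png'); s=snap('side')
for n,d in(('top',t),('side',s)):
    P=cloud(d)
    q=P[(np.hypot(P[...,0]-x,P[...,1]-y)<.05)&(P[...,2]>.07)&(P[...,2]<.1)]; print(n,'hub',len(q),np.median(q[:,2]),cv2.minEnclosingCircle(q[:,:2].astype(np.float32)))
    q=P[(np.hypot(P[...,0]-.524,P[...,1]-.172)<.035)&(P[...,2]>.06)&(P[...,2]<.1)]; print(n,'collar',len(q),np.percentile(q[:,2],[50,80,95]))
u=t['pixels'][:,:,::-1][120:360,100:420]; v=s['pixels'][:,:,::-1][140:380,230:430]
cv2.imwrite('pics/end2.png',cv2.resize(np.hstack([u,v]),None,fx=1.5,fy=1.5))
E
```

```text
over [-0.6 -0.1 -2.2] [ 0.508  -0.1756  0.203 ] 30.04 17.66
low [-0.  -0.7 -2.1] [ 0.5082 -0.1761  0.0884] 30.22 19.34
contact z=0.0810 [-2.5  0.9  5.7] [ 0.5082 -0.1761  0.0815] 29.84 21.24
soft [-1.7  0.   4.8] [ 0.5082 -0.1761  0.0815] 30.13 21.46
open [ 0.3  0.4 -0. ] [ 0.508  -0.176   0.0809] 84.65 22.04
away [-0.3  0.5  0.5] [ 4.202e-01 -4.000e-04  2.599e-01] 84.52 24.73
top hub 312 0.08251663481224039 ((0.5075761079788208, -0.1757529228925705), 0.016392778605222702)
top collar 576 [0.0816     0.0856297  0.08701598]
side hub 170 0.08247947989075409 ((0.5092082023620605, -0.1752023547887802), 0.017622271552681923)
side collar 861 [0.07680854 0.08490566 0.08654832]
```

View pics/end2.png

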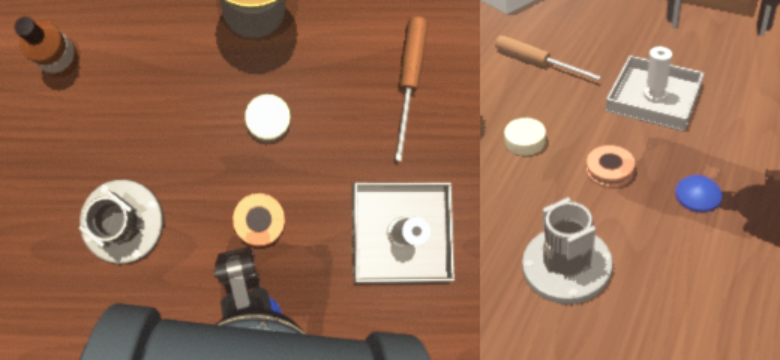

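The hub stands upright at the tray's centre, with its top at 0.0825 m. The collar is still raised at 0.086 m, the bystanders haven't moved, and the gripper is clear.

```bash
python3 -c "
from h import *
r.hand_in(); print(r.current_t())"
```

```text
the job is handed in; nothing more can be done
the job is handed in; nothing more can be done
```

The job is handed in: the collar is latched open and the hub stands upright in the tin tray. It took about 25 s of the 51 s allowed.

- **Collar:** I pinched it across the cheeks, raised it 14.5 mm, turned it 1.05 rad counter-clockwise and lowered it into its seat. It was still there in the last pictures, top edge at about 86 mm, so 8 mm up. I did not measure the final turn angle; the picture shows about 60°, which matches the 1.05 rad commanded.
- **Hub:** I lifted it out (2.2 to 2.7 N on the wrist, about its weight) and lowered it until it touched the tray floor while still gripped. Then I released it. Its top is at 82.5 mm, as expected for standing on the floor, and its axis is within about 2 mm of the tray's centre.
- **Everything else:** the bystanders look unmoved in the pictures, though I did not measure them. The gripper is open and touching nothing.

No check failed. The two cameras disagreed by about 2 mm on positions, which is within their calibration.

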